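Draw the sprung bolt of the polishing dust trap

ROBOT

A 6-joint arm with a two-finger parallel gripper is mounted at the origin on the work surface. World frame = base frame: x ahead of the robot, y to its left, z up, the work surface at z = 0. Lengths are in mm, angles in rad, forces in N, time in s.
With the tool pointing down it reaches from about 350 to 850 mm from the base axis. Payload 8.1 kg.
Tool frame: the origin (TCP) lies midway between the tips of the shut fingers; the grasp point (between the pads) lies 19 mm behind it; z points along the fingers, y is the line along which they close (so a half turn about z gives the same grasp; the last joint's range is limited). The gripper opens to 85 mm and grips with 20 to 120 N. Pads are 22 mm wide; open, the fingers measure 114 mm over their backs; the gripper's body (76 mm by 85 mm) begins 54 mm behind the grasp point. The pads swing forward as they close: fully open they stand 13 mm farther back than shut.
Start: joints at [-0.085, 0.13, 1.488, -0, 1.523, -0.085], TCP at [600.004, 0.022, 231.292] pointing down, gripper open.
Joint ranges: [-2.96, 2.96], [-0.89, 2.26], [0.02, 2.5], [-1.34, 4.48], [0, 2.73], [-2.66, 2.66]. Speed limits (rad/s): [2.39, 2.39, 2.79, 3.14, 3.14, 3.14].

INTERFACE

Orientations are given as a unit quaternion [x, y, z, w].
In Python, from cell import robot gives the robot as it stands.
- The arm moves only by the shell command python3 -m crank 'ROWS' [OPENING] [FORCE]. ROWS is JSON, a list of rows, each a list of 2 entries, a list of its own where there are three numbers: the shift along the tool's x, y, z in units of 0.1 m (1.0 is 0.1 m), then the turn, a rotation vector about the tool's x, y, z in units of 0.5 rad (1.0 is 0.5 rad). A call has 1 to 12 rows; each row shifts and turns the commanded pose from where the row before left it, along the tool's axes as they then stand; what a row does not reach is not made up. A row lasts 1/12 s, in which the tool goes at most 41.7 mm and 7.16 degrees, less where a joint would pass 70% of its speed; a pose out of reach is approached as far as the arm can. A call with a number of a shift or a turn outside -1 to 1 is refused whole. A call with a gripper value outside its range is refused whole. OPENING is the gripper command: -1 is fully open, 1 is shut, values between are in proportion, set as the call begins (- or left out, the last holds). The fingers move at their own pace and stop on an object; FORCE is the grip in N (left out, the last holds). Time passes only in rows, so rows that do not move let the fingers close. It gives the time, the measured TCP pose, the force and the opening at its end, in the units of the state.
- robot.observe(): the state, without advancing time (a new reading comes with each control period).
- robot.snapshot(name): name is "scene" or "side" or "wrist"; returns (picture, depth): 400x640x3 uint8, red, green, blue; 400x640 float32, mm along the optical axis (not along the pixel's ray), 0 where there is no reading.
- robot.camera_model(name): a dict with "mtx" (3x3 intrinsics, pixels), "k1" (the pictures are not rectified: a ray, as slopes to the right and down, at radius r is drawn at 1 + k1 r^2 times it, then the intrinsics apply), "rvec" (rotation vector, rad) and "tvec" (3), from world to camera coordinates, as OpenCV has them; the wrist camera has in their place "T_tool_cam" (4x4, takes a point from camera to tool coordinates, whose origin is the TCP and whose axes are the flange's). Camera axes: x right, y down, z forward; pixel columns grow to the right and rows downward; lengths in mm; the calibration is good to about 2 mm. A picture is of the moment at which its call begins: read the wrist's pose just before it. camera_model takes no time and is no camera call.
- robot.finish_job(): hands the job in, once; it reports no verdict.
The state is a dict: "time": time; "qpos": joint angles; "joint_vel": joint speeds; "tau": joint torques, N m; "ee_pos": TCP position; "ee_rot": TCP orientation; "force": force on the tool from outside, world axes, zero at the start; "torque": the same for the moment, N m; "width": finger opening in mm.
Only numpy, scipy, OpenCV 4.12 (cv2) and the standard library are available. Lean on these libraries where they do the work, as an engineer would, in place of code of your own. Each camera call takes 0.05 s, during which the arm holds its last target. There are 200 camera calls.

TASK

Unlock the hatch of the white dust trap: press the long spring safety catch down with one fingertip and, keeping it pressed all the way, push the slide bolt's upright plate with the other fingertip until the bolt is fully drawn against its stop, away from the hatch. Then let the catch spring back up and take the hand clear. Pick nothing up, and leave every other object where it stands.

Things in the scene. Friction and masses are not known exactly. Their poses are not given: they have to be found in the camera images.
- dust_trap: Fixed white steel box, 190 (x) x 340 (y) x 90 mm high; origin: centre of its underside, z up. Offsets in these notes are in its frame, mm. On its flat top lie the bolt (along y, at x = 28) and, parallel, the catch bar (at x = -30). The hatch is the aluminium plate at the -y end. Staples round the bolt at y = -88, -52, 80: 29 wide, tops at z = 121, lower than the pressed catch.
- bolt (a joint): How far the bolt is drawn, m: 0 = tip fully in the hatch's keeper staple, 0.056 = fully drawn, at its stop. Grows as the bolt slides along the box's +y axis. Starts at 0 to 0.003. Friction 2 N, no spring: it stays where it is left.
- bolt_plate (a point): Centre of the top edge of the upright steel plate by which the bolt is pushed; moves with it; at box (28, -8, 158) when bolt = 0. The plate is 32 wide (box x), 14 thick (box y) and stands 42 above the bolt bar (z 116 to 158). Push its -y face towards +y.
- catch (a joint): How far the catch is pressed straight down, m: 0 = up, 0.012 = hard down. Spring: about 2.3 N to start, 5.3 N at the bottom. Its tooth sits in a rack on the bolt and blocks it (4 mm of play) unless pressed over 6 mm; aim for 8 to 11. Let go on the way, it blocks again. At the bolt's stop a gap faces the tooth and the released catch springs fully up.
- catch_pad (a point): Centre of the top face of the catch's flat steel press bar: 26 wide (box x), 124 long (box y), at box (-30, 0, 142) when up; goes down with the catch. Press anywhere along it; the tip may slide along it. 58 mm between the centre lines of bar and bolt. Pressed 9 mm, its top is 25 mm below the plate's top, so two fingertips at one level reach both.
- jar: Loose small white jar, 36 across, 42 tall, on the box top; leave alone. Origin: centre of its underside.
- compound_bar: Loose red-brown bar of polishing compound, 38 x 50 x 22 tall, on the hatch; leave alone. Origin: centre of its underside.
- tub: Loose white plastic tub, 90 across, 85 tall; leave alone. Origin: centre of its underside.
- mandrel: Loose tapered steel ring mandrel on a round foot 70 across, 150 tall; leave alone. Origin: centre of its underside.
- bench_block: Loose steel block, 65 x 65 x 20 tall; leave alone. Origin: centre of its underside.
- screwdriver: Loose screwdriver lying on the bench, 150 long; leave alone.
- mallet: Loose small hammer lying on the bench, 220 long; leave alone.

How it is judged (in metres and radians):
On the way, in this order (a step that is already met when the one before it is completed fails the run):
1. the catch is held down by a fingertip, more than 6.5 mm, with the bolt still shut (value of joint catch above 0.0065 m and contact force between the fingers and catch above 0.5 N and value of joint bolt below 0.007 m), for 0.1 s.
2. the bolt is drawn more than 51 mm with the catch still held down (value of joint catch above 0.0065 m and contact force between the fingers and catch above 0.5 N and value of joint bolt above 0.051 m), for 0.1 s.
At the end, for the whole second after the job is handed in: the bolt is drawn at least 51 of its 56 mm and the catch has sprung back up to within 2 mm, engaged with the bolt (value of joint bolt above 0.051 m and value of joint catch below 0.002 m); the robot touches nothing.
It fails at once if the catch is let up (pressed less than 4 mm) while the bolt is on its way (10 to 46 mm) (value of joint bolt between 0.01 and 0.046 m and value of joint catch below 0.004 m).
It fails at once if a loose bystander is lifted, carried or pushed more than 20 mm (distance of any of jar, compound_bar, tub, mandrel, bench_block, screwdriver, mallet from where it was at the start of the episode above 0.02 m).
It also fails if it takes over 38 s, if anything falls off the work surface, if the arm or the gripper's body presses on something with over 40 N, if the wrist force passes 120 N, or if a joint passes its speed limit or range.

## Working session

There is one attempt and no reset: what is moved stays moved. The work goes in short steps, Python scripts to look and compute and a shell command to move; the robot and the scene stay as the last step left them, time stands still between calls to the robot, and variables do not carry over. Pictures are saved under pics/ and viewed, on a budget of 10 in all, crops included, one or two more only if the job needs it, and the job is handed in when it is done.

```bash
mkdir -p pics; cat > h.py <<'E'
import numpy as np, cv2
from cell import robot
from scipy.spatial.transform import Rotation as R
def snap(n,f=None):
    s=robot.observe(); im,d=robot.snapshot(n)
    np.savez(f'{f or n}.npz',im=im,d=d,p=s['ee_pos'],q=s['ee_rot'])
    cv2.imwrite(f'pics/{f or n}.png',im[:,:,::-1])
def world(n,f,uv,z=None):
    c=robot.camera_model(n); D=np.load(f'{f}.npz'); d=D['d']; out=[]
    M=np.array(c['mtx'],float); k=np.array([c['k1'],0,0,0],float)
    if n=='wrist':
        T=np.eye(4);T[:3,:3]=R.from_quat(D['q']).as_matrix();T[:3,3]=D['p'];T=T@np.array(c['T_tool_cam'])
        Rm,t=T[:3,:3],T[:3,3]
    else:
        Rw=cv2.Rodrigues(np.array(c['rvec'],float))[0];Rm=Rw.T;t=-Rw.T@np.array(c['tvec'],float).ravel()
    for i,(u,v) in enumerate(uv):
        xy=cv2.undistortPoints(np.array([[[u,v]]],float),M,k)[0,0]; r=Rm@np.array([*xy,1])
        dd=np.median(d[int(v)-1:int(v)+2,int(u)-1:int(u)+2])
        s=dd if z is None else (z-t[2])/r[2]
        out.append(t+s*r)
    return np.array(out)
E
python3 - <<'E'
from h import *
snap('scene');snap('side');snap('wrist')
print(robot.observe())
E
```

```text
{'time': 0.15, 'qpos': array([-8.53931740e-02,  1.30999580e-01,  1.48907809e+00,  1.71899881e-05,
        1.52299214e+00, -8.53855752e-02]), 'joint_vel': array([ 1.20472453e-03, -1.80280789e-03, -3.28729663e-03, -1.65807700e-03,
       -3.82952354e-05, -9.99482943e-04]), 'tau': array([ 1.01583330e-03, -5.70061326e+01, -5.01160097e+01, -1.39109225e-04,
        9.69119486e-03, -7.10949371e-05]), 'ee_pos': array([5.99559205e+02, 7.04572009e-02, 2.30451415e+02]), 'ee_rot': array([ 7.07109570e-01,  7.07103607e-01, -4.69241918e-04, -5.70419597e-04]), 'force': array([ 0.41728516, -0.19562883, -0.27349918]), 'torque': array([ 0.00153862,  0.00725332, -0.00995524]), 'width': 85.47128227628643}
```

View pics/scene.png

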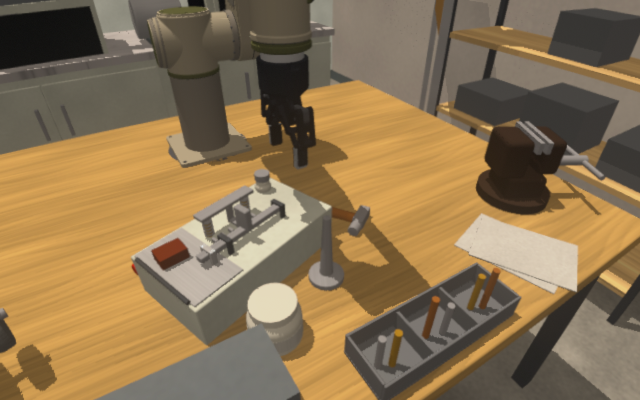

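View pics/wrist.png

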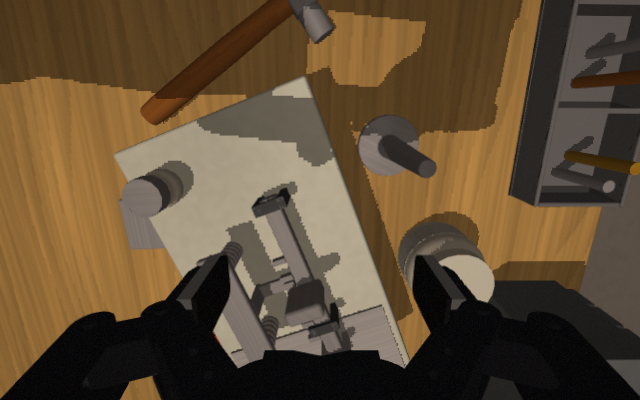

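The scene view shows the box left of centre, with the hatch at lower left. In the wrist view the top's +y corners are at about (115,155) and (303,76), the plate top is near (305,295) and the far staple is at (270,203). I'll convert these to positions.

```bash
python3 - <<'E'
from h import *
print(world('wrist','wrist',[(116,156),(302,78),(380,290),(310,290),(305,240),(270,203),(250,305),(147,197)]).round(1))
print('z90',world('wrist','wrist',[(115,155),(303,76),(409,366)],z=90).round(1))
c=world('wrist','wrist',[(115,155),(303,76)],z=90);print(np.linalg.norm(c[0]-c[1]))
im=cv2.imread('pics/scene.png')[150:350,110:350];cv2.imwrite('pics/sc2.png',cv2.resize(im,None,fx=3,fy=3,interpolation=cv2.INTER_CUBIC))
E
```

```text
[[ 411.6   32.4   91.8]
 [ 581.6   98.1   90.4]
 [ 658.5 -106.4   91. ]
 [ 588.1  -77.9  135.7]
 [ 581.9  -50.4   91.1]
 [ 554.9   -2.8  122.6]
 [ 536.6  -88.6  142.2]
 [ 457.6    5.4  132.7]]
z90 [[ 409.7   33.1   90. ]
 [ 582.5   99.7   90. ]
 [ 696.8 -205.3   90. ]]
185.2447199104178
```

View pics/sc2.png

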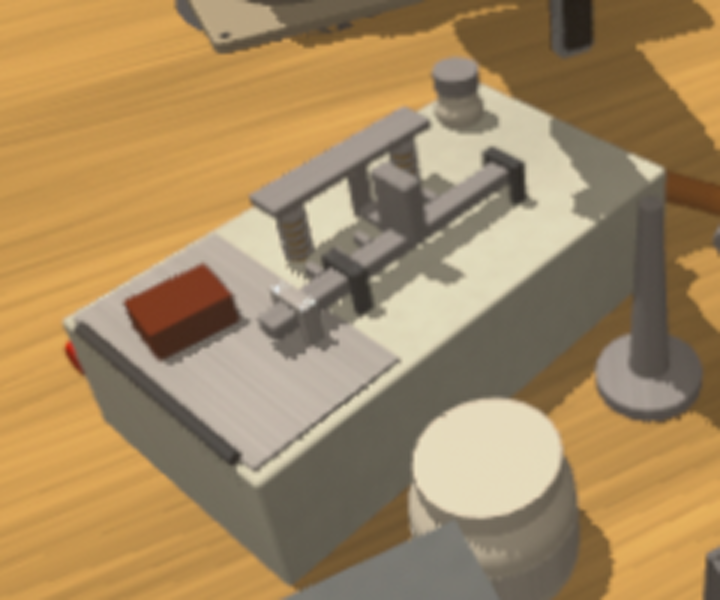

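The enlarged scene view shows the top corners at crop (663,172), (497,88), (255,485) and (68,322). The catch bar top runs from (264,206) to (420,115), and the plate top is near (398,178).

```bash
python3 - <<'E'
from h import *
f=lambda L:[(110+u/3-.33,150+v/3-.33) for u,v in L]
c=world('scene','scene',f([(663,172),(497,88),(255,485),(68,322)]),z=90)
b=world('scene','scene',f([(250,200),(410,108),(430,122),(278,213)]),z=142)
p=world('scene','scene',f([(398,178)]),z=158)
print(c.round(1),b.round(1),b.mean(0),p.round(1),sep='\n')
w=world('wrist','wrist',[(115,155),(303,76)],z=90)
X=np.array([[95,170],[-95,170],[95,-170],[-95,-170],[-43,-62],[-43,62],[-17,62],[-17,-62],[28,-8],[-95,170],[95,170]],float)
Y=np.vstack([c,b,p,w])[:,:2]
def fit(i):
    a,bb=X[i],Y[i];am,bm=a.mean(0),bb.mean(0);H=(a-am).T@(bb-bm)
    t=np.arctan2(H[0,1]-H[1,0],H[0,0]+H[1,1]);r=np.array([[np.cos(t),-np.sin(t)],[np.sin(t),np.cos(t)]])
    o=bm-r@am;return t,o,(Y-(X@r.T+o)).round(1)
for i in (list(range(9)),list(range(11)),[0,1,2,3],[4,5,6,7,8]):
    t,o,e=fit(i);print(t,o);
    if len(i)==9:print(e)
E
```

```text
[[ 588.7   93.9   90. ]
 [ 433.4   41.9   90. ]
 [ 705.  -218.2   90. ]
 [ 534.5 -281.2   90. ]]
[[ 546.  -166.2  142. ]
 [ 502.5  -49.   142. ]
 [ 524.5  -43.9  142. ]
 [ 566.5 -155.4  142. ]]
[ 534.87854259 -103.63478493  142.        ]
[[591.5 -89.4 158. ]]
0.3355729220084455 [564.09414587 -92.18037482]
[[ -9.1  -5.7]
 [ 14.9   4.9]
 [ -4.8   3.2]
 [  4.2   2.8]
 [  2.1  -1.3]
 [ -0.6  -1.2]
 [ -3.1  -4.7]
 [ -1.9   0.9]
 [ -1.6   1.1]
 [ -8.7  -4. ]
 [-15.3   0.1]]
0.3526428418746396 [562.34321319 -92.22469644]
0.33194414357865965 [565.38737089 -90.88399797]
0.36184692763415605 [562.85487834 -92.77750745]
```

The corner behind the jar was misread, but the rest agree: yaw is about 0.36 and the origin about (563,-92). I'll move above the working spot, turn the tool, and part-close the fingers to about 44 mm so their centres are 58 mm apart.

```bash
python3 -m crank '[[[-0.37,-0.04,0],[0,0,0]],[[-0.37,-0.04,0],[0,0,0]],[[-0.37,-0.04,0],[0,0,0]],[[-0.37,-0.04,0],[0,0,0]],[[0,0,0],[0,0,-0.24]],[[0,0,0],[0,0,-0.24]],[[0,0,0],[0,0,-0.24]],[[0,0,0],[0,0,0]],[[0,0,0],[0,0,0]],[[0,0,0],[0,0,0]]]' -0.03 20; python3 - <<'E'
from h import *
snap('wrist','w2')
E
```

```text
time: 0.98
ee_pos: [583.9, -147.8, 231.1]
ee_rot: [0.571, 0.821, -0.0, -0.0]
force: [-0.5, 0.2, -0.4]
width: 43.6
```

View pics/w2.png

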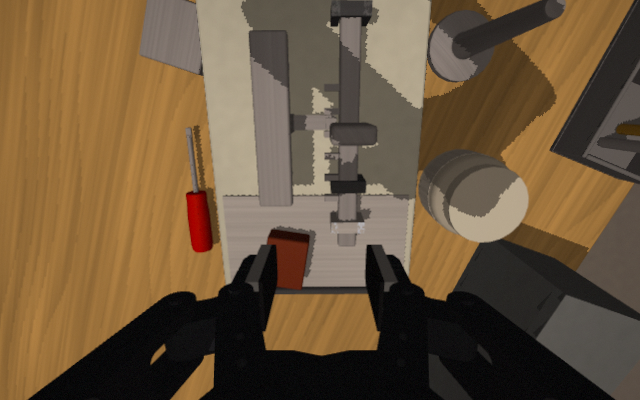

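The view is close to aligned. The bar's top corners are at (249,31), (286,31), (291,205) and (260,206), and the plate is around (331-376, 122-146).

```bash
python3 - <<'E'
from h import *
b=world('wrist','w2',[(249,31),(286,31),(291,205),(260,206)],z=142)
d=world('wrist','w2',[(268,60),(272,100),(276,190),(345,130),(360,130),(353,126),(353,135),(353,140),(353,143)])
p=world('wrist','w2',[(331,133),(376,133)],z=158);e=world('wrist','w2',[(225,285),(410,285),(201,40),(427,40)],z=90)
print(b.round(1),d.round(1),p.round(1),e.round(1),sep='\n')
v=(b[0]+b[1]-b[2]-b[3])/2;print(np.linalg.norm(v),'yaw',np.arctan2(-v[0],v[1]))
for a,c in((2,0),(3,1)):
    v=e[c]-e[a] if 0 else e[a]-e[c];print('edge yaw',np.arctan2(-v[0],v[1]))
m=b.mean(0)[:2]
for t in(.34,.36,.38):
    r=np.array([[np.cos(t),-np.sin(t)],[np.sin(t),np.cos(t)]]);o=m-r@[-30,0];print(t,o,'plate',((p[:,:2]-o)@r).round(1),'edges',((e[:,:2]-o)@r).round(1).tolist(),'tcp',((np.load('w2.npz')['p'][:2]-o)@r).round(1))
s=robot.observe();print(s['ee_pos'],R.from_quat(s['ee_rot']).as_matrix().round(3))
E
```

```text
[[ 494.6  -48.8  142. ]
 [ 517.9  -40.3  142. ]
 [ 560.4 -154.7  142. ]
 [ 538.  -163.9  142. ]]
[[ 512.2  -61.6  143.1]
 [ 522.8  -85.5  143.1]
 [ 545.8 -146.9  143.1]
 [ 577.2  -86.2  159. ]
 [ 586.7  -82.7  159.1]
 [ 581.4  -82.   157.4]
 [ 583.5  -87.4  158.8]
 [ 584.7  -90.5  158.9]
 [ 585.5  -92.4  158.8]]
[[569.1 -91.4 158. ]
 [597.7 -80.8 158. ]]
[[ 525.  -277.7   90. ]
 [ 704.3 -211.1   90. ]
 [ 445.3  -62.5   90. ]
 [ 620.3    2.4   90. ]]
122.47655972763904 yaw 0.35816180634183326
edge yaw 0.35449497354689197
edge yaw 0.3751042288523747
0.34 [555.99904854 -91.90347656] plate [[12.5 -3.9]
 [43.1 -3.5]] edges [[-91.2, -164.9], [100.1, -161.8], [-94.5, 64.7], [92.1, 67.4]] tcp [  7.7 -62. ]
0.36 [555.79331328 -91.33986232] plate [[12.4 -4.8]
 [43.  -4.9]] edges [[-94.5, -163.6], [96.8, -164.4], [-93.2, 65.9], [93.4, 65.0]] tcp [  6.5 -62.7]
0.38 [555.57634764 -90.78047524] plate [[12.3 -5.6]
 [42.9 -6.4]] edges [[-97.7, -162.3], [93.5, -166.9], [-91.9, 67.2], [94.7, 62.5]] tcp [  5.2 -63.5]
[ 583.96832429 -147.7081528   231.12407631] [[-0.349  0.937 -0.   ]
 [ 0.937  0.349  0.   ]
 [ 0.    -0.    -1.   ]]
```

The dimensions check out: bar length 122 mm, heights 143 and 159, plate width 31. The TCP is at box (6.5,-63). I'll shift to (-1,-40), then descend to z 151.

```bash
python3 -m crank '[[[0.225,-0.075,0],[0,0,0]],[[0,0,0.25],[0,0,0]],[[0,0,0.25],[0,0,0]],[[0,0,0.2],[0,0,0]],[[0,0,0.1],[0,0,0]],[[0,0,0],[0,0,0]],[[0,0,0],[0,0,0]]]'; python3 - <<'E'
from h import *
snap('wrist','w3');snap('side','s3')
a=cv2.imread('pics/s3.png');print(robot.observe()['force'],robot.observe()['ee_pos'])
E
```

```text
time: 1.62
ee_pos: [569.0, -129.4, 151.4]
ee_rot: [0.569, 0.822, -0.0, -0.0]
force: [0.3, -0.1, 0.4]
width: 44.2
[0.26089049 0.17255839 0.44824167] [ 570.13012105 -129.8687792   153.14677633]
```

View pics/w3.png

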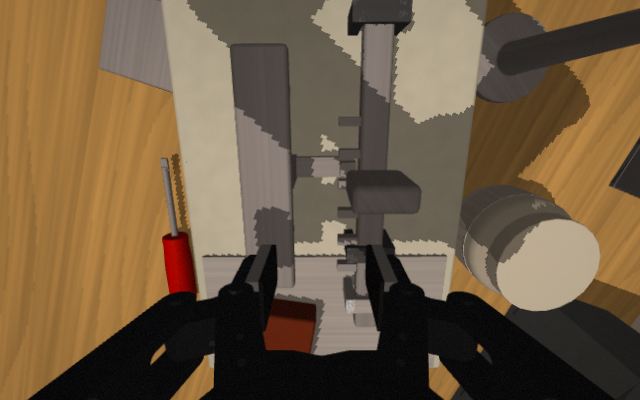

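View pics/s3.png

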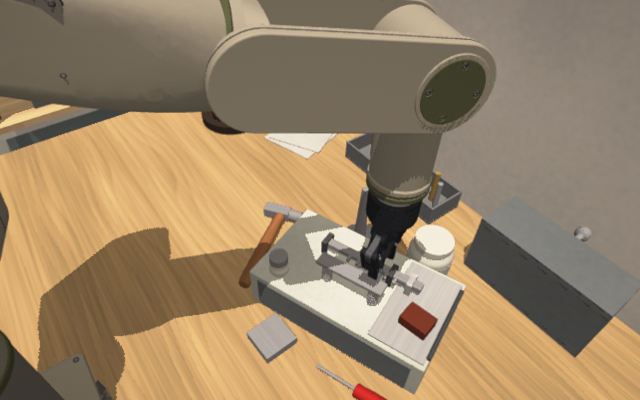

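The left fingertip at about (260,260) is over the bar and the right one at (380,260) is in line with the plate, behind its -y face. Next I'll descend slowly and watch the force.

```bash
for i in 1; do python3 -m crank '[[[0,0,0.05],[0,0,0]],[[0,0,0.03],[0,0,0]],[[0,0,0],[0,0,0]]]'; done; python3 -m crank '[[[0,0,0.02],[0,0,0]],[[0,0,0],[0,0,0]]]'; python3 -m crank '[[[0,0,0.02],[0,0,0]],[[0,0,0],[0,0,0]]]'; python3 -m crank '[[[0,0,0.02],[0,0,0]],[[0,0,0],[0,0,0]]]'
```

```text
time: 1.97
ee_pos: [569.0, -129.5, 143.0]
ee_rot: [0.569, 0.822, -0.0, -0.0]
force: [0.4, 0.1, 0.2]
width: 43.8
time: 2.13
ee_pos: [568.9, -129.5, 141.0]
ee_rot: [0.569, 0.822, -0.0, -0.0]
force: [0.8, -0.9, -0.3]
width: 44.0
time: 2.3
ee_pos: [569.2, -129.7, 139.3]
ee_rot: [0.569, 0.822, 0.0, 0.0]
force: [-0.3, 0.2, 1.8]
width: 43.6
time: 2.47
ee_pos: [569.3, -129.7, 137.4]
ee_rot: [0.569, 0.822, 0.0, 0.0]
force: [0.3, -0.4, 3.2]
width: 43.8
```

```bash
python3 -m crank '[[[0,0,0.02],[0,0,0]],[[0,0,0.02],[0,0,0]],[[0,0,0],[0,0,0]]]';  python3 -m crank '[[[0,0,0.03],[0,0,0]],[[0,0,0],[0,0,0]],[[0,0,0],[0,0,0]]]'; python3 -c "
from h import *
L=[]
for i in range(4):
    snap('side','s4'); L.append(robot.observe()['force'][2])
print(L,robot.observe()['ee_pos'])
snap('wrist','w4')
im=cv2.imread('pics/w4.png')[150:330,180:460];cv2.imwrite('pics/w4c.png',cv2.resize(im,None,fx=2.8,fy=2.8))
print(world('wrist','w4',[(262,60),(264,90),(267,130),(270,170),(380,185)]).round(1))"
```

```text
time: 2.72
ee_pos: [569.3, -129.7, 133.2]
ee_rot: [0.569, 0.822, 0.0, 0.0]
force: [-0.1, -0.4, 3.9]
width: 43.9
time: 2.97
ee_pos: [569.3, -129.7, 130.4]
ee_rot: [0.569, 0.822, 0.0, 0.0]
force: [0.8, -1.5, 4.4]
width: 44.1
[np.float64(4.751033083169578), np.float64(4.499789693292146), np.float64(5.332068921950683), np.float64(3.999713568188351)] [ 569.2679774  -129.65229685  130.57777268]
[[512.6 -51.  133.8]
 [516.9 -61.9 133.5]
 [523.2 -77.3 133.6]
 [529.9 -93.8 133.7]
 [578.8 -82.2 136.7]]
```

View pics/w4c.png

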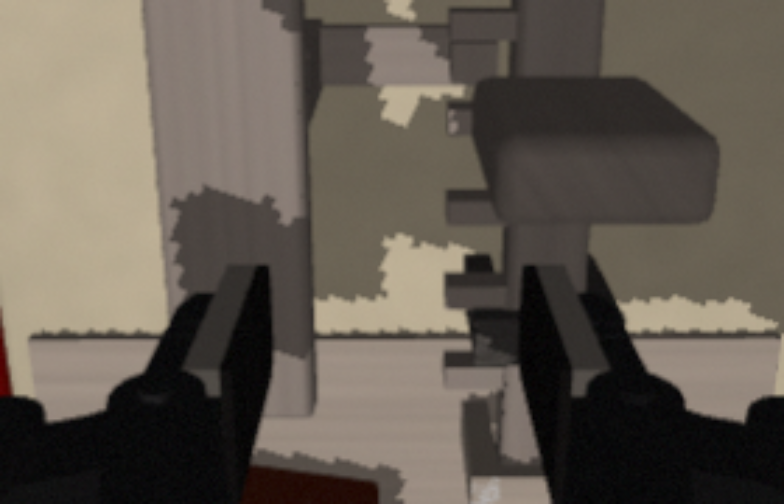

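The bar's top has gone from 143.1 to 133.7, so it is pressed 9.4 mm, and the right finger is lined up with the plate face. I'll push along tool +x, with about 71 mm of total travel expected.

```bash
python3 -m crank '[[[0.04,0,0],[0,0,0]],[[0.04,0,0],[0,0,0]],[[0.04,0,0],[0,0,0]],[[0.04,0,0],[0,0,0]],[[0.04,0,0],[0,0,0]],[[0,0,0],[0,0,0]]]'; python3 -c "
from h import *
snap('wrist','w5');print(world('wrist','w5',[(262,60),(264,90),(267,130)]).round(1))"; python3 -m crank '[[[0.05,0,0],[0,0,0]],[[0.05,0,0],[0,0,0]],[[0.05,0,0],[0,0,0]],[[0.05,0,0],[0,0,0]],[[0,0,0],[0,0,0]]]'; python3 -c "
from h import *
snap('wrist','w6');print(world('wrist','w6',[(262,60),(264,90),(267,130)]).round(1))"
```

```text
time: 3.72
ee_pos: [561.8, -110.2, 130.4]
ee_rot: [0.569, 0.822, -0.0, 0.0]
force: [-0.5, -1.8, 5.3]
width: 43.9
[[496.1 -28.9  91.2]
 [501.9 -43.1  91.7]
 [515.7 -57.9 133.7]]
time: 4.18
ee_pos: [554.7, -91.5, 130.3]
ee_rot: [0.569, 0.822, 0.0, -0.0]
force: [0.8, -0.3, 4.6]
width: 43.8
[[489.2 -10.3  91.8]
 [494.8 -24.4  91.2]
 [502.9 -44.5  91. ]]
```

```bash
python3 -m crank '[[[0.05,0,0],[0,0,0]],[[0.05,0,0],[0,0,0]],[[0.05,0,0],[0,0,0]],[[0.05,0,0],[0,0,0]],[[0.05,0,0],[0,0,0]],[[0,0,0],[0,0,0]]]'; python3 -m crank '[[[0.03,0,0],[0,0,0]],[[0,0,0],[0,0,0]],[[0,0,0],[0,0,0]]]'; python3 -c "
from h import *
snap('wrist','w7');snap('scene','sc7')"
```

```text
time: 4.73
ee_pos: [546.0, -68.3, 130.3]
ee_rot: [0.569, 0.822, -0.0, -0.0]
force: [-0.6, -1.5, 4.0]
width: 43.8
time: 4.98
ee_pos: [545.0, -65.9, 130.3]
ee_rot: [0.569, 0.822, -0.0, -0.0]
force: [1.4, -3.1, 5.0]
width: 43.7
```

View pics/w7.png

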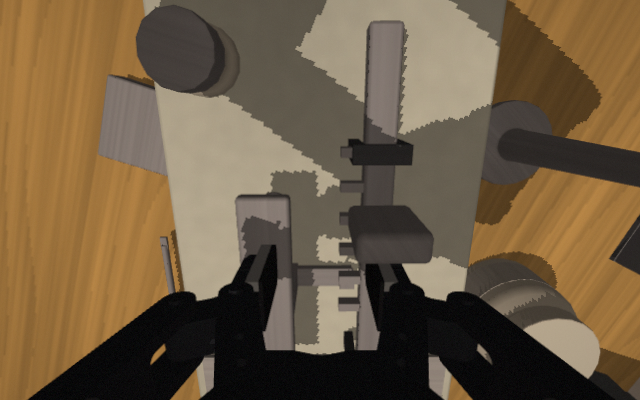

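The bolt is moving with the finger: the plate is at (392,235) and the bar is still held at (262,240). The TCP is at box y 28. I'll step gently until it reaches the stop.

```bash
python3 -m crank '[[[0.02,0,0],[0,0,0]],[[0,0,0],[0,0,0]]]'; python3 -m crank '[[[0.02,0,0],[0,0,0]],[[0,0,0],[0,0,0]]]'; python3 -m crank '[[[0.02,0,0],[0,0,0]],[[0,0,0],[0,0,0]]]'
```

```text
time: 5.25
ee_pos: [544.6, -64.8, 130.3]
ee_rot: [0.569, 0.822, -0.0, 0.001]
force: [3.2, -6.9, 2.2]
width: 43.9
time: 5.42
ee_pos: [544.6, -64.7, 130.4]
ee_rot: [0.57, 0.822, -0.001, 0.002]
force: [6.5, -15.3, -1.1]
width: 43.6
time: 5.58
ee_pos: [544.5, -64.6, 130.4]
ee_rot: [0.57, 0.822, -0.002, 0.004]
force: [10.6, -22.2, -5.0]
width: 44.2
```

The force rises and motion has stopped, so the bolt is at its stop. I'll relieve the load, hold a moment with the catch pressed, and check the plate position before lifting.

```bash
python3 -m crank '[[[-0.06,0,0],[0,0,0]],[[0,0,0],[0,0,0]],[[0,0,0],[0,0,0]],[[0,0,0],[0,0,0]]]'; python3 -c "
from h import *
snap('wrist','w8');t=.36;r=np.array([[np.cos(t),-np.sin(t)],[np.sin(t),np.cos(t)]])
p=world('wrist','w8',[(385,215),(385,225),(395,230),(262,210),(268,230)])
print(p.round(1),((p[:,:2]-[555.8,-91.3])@r).round(1))
d=np.load('w8.npz')['d'];vs=range(190,270,4)
q=world('wrist','w8',[(395,v) for v in vs]);print([(v,round(a[2])) for v,a in zip(vs,q)], ((q[:,:2]-[555.8,-91.3])@r)[:,1].round(0))"
```

```text
time: 5.92
ee_pos: [545.0, -65.8, 130.3]
ee_rot: [0.569, 0.822, -0.0, -0.0]
force: [0.9, -3.3, 6.3]
width: 44.0
[[562.1 -30.3 137.7]
 [559.7 -31.2 150.6]
 [562.3 -30.  156.8]
 [508.  -49.5 133.7]
 [513.8 -58.2 133.5]] [[ 27.4  54.8]
 [ 24.8  54.9]
 [ 27.7  55.1]
 [-30.   56. ]
 [-27.7  45.8]]
[(190, 91), (194, 92), (198, 91), (202, 91), (206, 124), (210, 131), (214, 136), (218, 142), (222, 147), (226, 152), (230, 157), (234, 158), (238, 159), (242, 159), (246, 160), (250, 159), (254, 159), (258, 159), (262, 148), (266, 152)] [54. 52. 50. 47. 55. 55. 55. 55. 55. 55. 55. 54. 53. 51. 49. 47. 46. 44.
 36. 36.]
```

The plate's +y face is at box y 55, so the bolt is drawn 56 mm, and the bar is still down at 133.7. I'll ease off the plate and lift straight up.

```bash
python3 -m crank '[[[-0.06,0,0],[0,0,0]],[[0,0,-0.04],[0,0,0]],[[0,0,-0.06],[0,0,0]],[[0,0,-0.2],[0,0,0]],[[0,0,-0.3],[0,0,0]],[[0,0,-0.4],[0,0,0]],[[-0.3,0,0],[0,0,0]],[[-0.3,0,0],[0,0,0]],[[0,0,0],[0,0,0]],[[0,0,0],[0,0,0]]]'; python3 -c "
from h import *
snap('wrist','w9');print(robot.observe()['force'])"
```

```text
time: 6.8
ee_pos: [568.1, -128.6, 229.9]
ee_rot: [0.57, 0.822, -0.0, -0.001]
force: [-0.6, 0.5, -0.4]
width: 44.3
[-0.46335583 -0.19598231 -0.10726059]
```

View pics/w9.png

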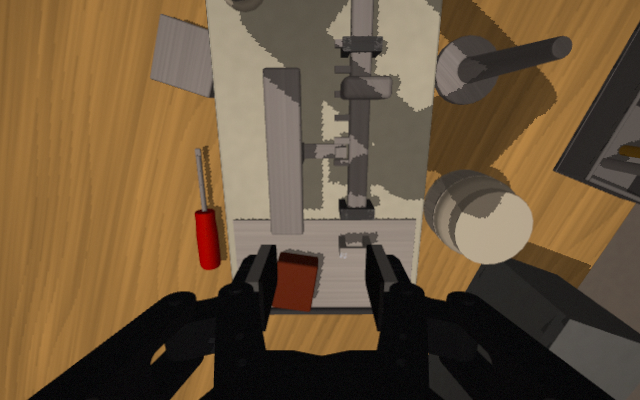

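The bolt is drawn: its tip has left the keeper at (355,245), and the plate is at (366,87) beside the far staple. I'll check the bar height and plate position, then hand in if they're right.

```bash
python3 -c "
from h import *
t=.36;r=np.array([[np.cos(t),-np.sin(t)],[np.sin(t),np.cos(t)]])
p=world('wrist','w9',[(283,90),(285,140),(288,200),(366,80),(366,87),(366,93)])
print(p[:,2].round(1),((p[:,:2]-[555.8,-91.3])@r).round(1))
if p[:3,2].min()>141.5: print('finish',robot.finish_job())"
```

```text
[143.3 143.2 143.1 159.3 158.8 159.3] [[-29.   47.1]
 [-28.8  12.8]
 [-28.1 -32.7]
 [ 26.4  52.2]
 [ 26.6  48. ]
 [ 26.6  44.3]]
the job is handed in; nothing more can be done
finish None
```

The hatch bolt is fully drawn and the catch has sprung back up. I handed the job in at about 7 s of the 38 s allowed; the hand-in gave no verdict.

- **What I did:** With the fingers about 44 mm apart, one fingertip pressed the catch bar 9.4 mm. The other pushed the plate until the force rose sharply at the bolt's stop. I then eased off the plate, lifted straight up and backed away.
- **Catch while pushing:** Camera depth showed the bar pressed 9.4 mm before the push, 20 mm into the push and at the stop. My depth check at 41 mm of travel missed the bar, so it showed nothing there. The tool's height did not change through the push.
- **Bolt at the end:** The plate centre was at box y of about 48, against -8 when shut. That is about 56 mm drawn, give or take a millimetre or so.
- **Catch at the end:** The bar's top read 143.2 mm, the same as before pressing (143.1 mm), so it is fully up.
- **Hand and other objects:** The force on the tool was about zero, with the fingertips around 90 mm above the bar. In the last picture I saw no sign of anything else moved. The hammer was out of that view, and I did not measure the other objects.

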